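Re-arm the rolling-cylinder tack tester

TASK

Re-arm the tack tester: with the fingertips push the steel roller gently along its track and up the ramp to the stop, without letting it run back down, until the sprung catch holds it there, and push the cursor on the scale back to its zero stop beside the foot of the ramp. Only push, in either order; do not grip or lift anything, and leave the other things on the table where they are.

Things in the scene. Friction and masses are not known exactly. Their poses are not given: they have to be found in the camera images.
- tester: low fixed apparatus. Origin on the table under mid-track, where level track meets ramp; +y points up the ramp, z up. Level track y -178 to 0 mm, 12 mm above the table; a bar (top 24 mm) closes its low end. From y = 0 the ramp climbs at 12 deg. Both are 85 mm wide between 5 mm cheeks that stand 14.5 mm above the running surface. The scale with its cursor lies on the -x side of the level track.
- ramp: the ramp (fixed). Origin mid-width on the running surface at its foot; +y up the slope, +z square to the surface. Two catch teeth (8 mm wide, x = -24 and +24 mm, noses at y = 118 mm) stand 9 mm out of slots; they sink as the roller passes over and spring up behind it. The stop reaches 46 mm above the surface; its rubber-faced buffer plate stands at y = 170 mm and gives up to 6 mm (1.5 N/mm).
- seat (a point): point where the middle of the roller is when the roller just touches the stop (143 mm up the ramp, 27 mm over its surface). Let go there, the roller comes back about 5 mm onto the catch and stays
- roller: loose polished steel roller, 54 mm in diameter, 80 mm long, 0.3 to 0.6 kg, lying across the level track. Origin at its middle, its x along its axis; it turns as it rolls. It rolls freely and is slippery (friction about 0.25): let go on the ramp below the catch it runs back down. Pushing it up takes about 1 to 5 N
- catch (a joint): the sprung catch, rad: 0 with its teeth up (holding), about 0.4 pressed flush. The roller's weight presses it down; it springs up by itself when the roller is within about 3 mm of touching the stop or pressed against it. Its release lever on the -x side of the ramp need not be touched
- cursor (a joint): how far the cursor is from its zero stop, m: 0 at zero, growing away from the ramp (toward -y of the tester), 0.162 at most. It slides with about 1 N of friction and stays where it is left
- cursor_tab (a point): on the cursor's upright tab, 46 mm above the table, 76 mm to the -x side of mid-track. The tab is 14 mm wide (tester x), 6 mm thick (along y), its top 56 mm above the table; it stands on a slide block 20 mm wide, 22 mm long (along y), from 11 to 26 mm above the table
- tape_roll: bystander: roll of beige tape lying flat, 96 mm across, 25 mm high; origin under its middle
- marker: bystander: marker pen lying down, 135 mm long along its y, 16 mm high; origin under its middle
- timer: bystander: white bench timer lying on its back, 62 x 62 x 20 mm; origin under its middle
- beaker: bystander: small glass beaker, 54 mm across, 60 mm high; origin under its middle
- buffer_a: bystander: small white bottle with a red cap, 50 mm across, 100 mm high; origin under its middle
- buffer_b: bystander: small white bottle with a blue cap, 50 mm across, 100 mm high; origin under its middle

How it is judged:
On the way:
1. the roller is pushed up the ramp by the fingers, lying on it (y of roller in the frame of ramp between 0.03 and 0.11 m and z of roller in the frame of ramp below 0.036 m and contact force between the fingers and roller above 0.2 N), for 0.1 s.
At the end, for the whole second after the job is handed in: the roller lies square on the ramp within 9 mm of its place at the stop, at rest, with the catch sprung up behind it (joint under 0.06 rad), and the cursor is within 4 mm of its zero stop (y of roller in the frame of ramp above 0.134 m and z of roller in the frame of ramp below 0.03 m and angle between the x axis of roller and the x axis of ramp, either way round below 0.08 rad and linear speed of roller below 0.02 m/s and value of joint catch below 0.06 rad and value of joint cursor below 0.004 m); the robot touches nothing.
It fails at once if the roller is lifted or carried (more than 15 mm above the track and the ramp) (z of roller in the frame of ramp above 0.042 m and z of roller in the frame of tester above 0.054 m).
It fails at once if the roller falls off the tester (z of roller in the frame of tester below 0.03 m).
It fails at once if the roller runs free: it is let roll back down the ramp, or is knocked along (faster than 0.3 m/s) (linear speed of roller above 0.3 m/s).
It fails at once if the roller is gripped or rammed (the fingers press on it with more than 35 N in all) (contact force between the fingers and roller above 35 N).
It fails at once if a bystander is moved more than 20 mm (distance of any of tape_roll, marker, timer, beaker, buffer_a, buffer_b from where it was at the start of the episode above 0.02 m).
It also fails if it takes over 54 s, if anything falls off the work surface, if the arm or the gripper's body presses on something with over 40 N, if the wrist force passes 120 N, or if a joint passes its speed limit or range.

ROBOT

A 6-joint arm with a two-finger parallel gripper is mounted at the origin on a cart in front of the work surface, level with it; the furniture and walls round the work are solid. World frame = base frame: x ahead of the robot, y to its left, z up, the work surface at z = 0. Lengths are in m, angles in rad, forces in N, time in s.
With the tool pointing down it reaches from about 0.275 to 0.85 m from the base axis. Payload 5.2 kg.
Tool frame: the origin (TCP) lies midway between the tips of the shut fingers; the grasp point (between the pads) lies grasp_offset behind it (grasp_offset is the distance from the TCP to the grasp point, in m); z points along the fingers, y is the line along which they close (so a half turn about z gives the same grasp; the last joint's range is limited). The gripper opens to 85 mm and grips with 20 to 120 N. Pads are 22 mm wide; open, the fingers measure 114 mm over their backs; the gripper's body (76 mm by 85 mm) begins 54 mm behind the grasp point. The pads swing forward as they close: fully open they stand 13 mm farther back than shut.
Start: joints at [-1.524, 0.259, 1.535, -0, 1.348, -0.203], TCP at [0.136, -0.533, 0.231] pointing down, gripper open.
Joint ranges: [-3.14, 3.14], [-0.91, 2.08], [0.19, 2.58], [-1.22, 4.36], [0.22, 2.71], [-3.12, 3.12]. Speed limits (rad/s): [2.57, 2.57, 3.14, 3.14, 3.14, 3.14].

INTERFACE

Orientations are given as a 3x3 rotation matrix whose columns are the frame's x, y, z axes.
In Python, from bench import * gives the robot as it stands.
- The arm moves only by the tool servo_tool, never from a script. Its arguments are lists of equal length, an entry for each row: "hand": the gripper's target within -1 to 1 (shut at 1, half-way at 0, fully open at -1); "delta_pos": the shift along the world's x, y, z in m, a list of three; "turn": the turn, a rotation vector about the world's x, y, z in degrees, a list of three. In form: {"hand": [hand, ...], "delta_pos": [[dx, dy, dz], ...], "turn": [[rx, ry, rz], ...]}. A call has 1 to 12 rows; each row is the pose to reach, as a shift and turn from the pose commanded when the call began; what a row does not reach only later rows make up. A row lasts 1/12 s, in which the tool goes at most 41.7 mm and 7.16 degrees, less where a joint would pass 70% of its speed; a pose out of reach is approached as far as the arm can. A call with a gripper value outside its range is refused whole. The fingers move at their own pace and stop on an object; "grip_force" is the grip in N (left out, the last holds). Time passes only in rows, so rows that repeat a pose let the fingers close. It gives the time, the measured TCP pose, the force, the opening and the grip force at its end, in the units of the state.
- observe(): the state, without advancing time (a new reading comes with each control period).
- read_camera(name): name is "scene" or "top" or "wrist"; returns a dict with "frame" (480x640x3 uint8, red, green, blue), "depth" (480x640 float32, m along the optical axis (not along the pixel's ray), 0 where there is no reading), "fovy" (degrees; the focal length in pixels is half the picture's height over the tangent of half this angle, whatever the lens; pixels are square), "cx", "cy" (the principal point, pixels), "R" (3x3) and "t" (3): a world point X has camera coordinates R X + t. Camera axes: x right, y down, z forward; pixel columns grow to the right and rows downward; lengths in m; the calibration is good to about 2 mm. The wrist camera is an equidistant fisheye: a pixel r from the principal point sees the ray r / f radians off the axis. A picture is of the moment at which its call begins.
- hand_in(): hands the job in; it is judged then, once.
The state is a dict: "clock": time; "q": joint angles; "qd": joint speeds; "joint_efforts": joint torques, N m; "ee_pos": TCP position; "eef_rot": TCP orientation; "contact_force": force on the tool from outside, world axes, zero at the start; "wrist_torque": the same for the moment, N m; "finger_gap": opening from 0.0 (shut) to 1.0 (fully open); "grasp_force": force on a finger pad.
Only numpy, scipy, OpenCV 4.12 (cv2) and the standard library are available. Lean on these libraries where they do the work, as an engineer would, in place of code of your own. Each camera call takes 0.05 s, during which the arm holds its last target. There are 200 camera calls.

## Working session

There is one attempt and no reset: what is moved stays moved. The work goes in short steps, Python scripts to look and compute and a tool call to move; the robot and the scene stay as the last step left them, time stands still between calls to the robot, and variables do not carry over. Pictures are saved under pics/ and viewed, at most 10 in all, crops included, and the job is handed in when it is done.

Besides the shell and the picture viewer there is one more tool, called after "Request:" as a command line: name --argument value ..., lists and objects as JSON in quotes. servo_tool: Moves the arm, as the interface text tells. Its arguments: {"type":"object","properties":{"hand":{"type":"array","items":{"type":"number"}},"delta_pos":{"type":"array","items":{"type":"array","items":{"type":"number"}}},"turn":{"type":"array","items":{"type":"array","items":{"type":"number"}}},"grip_force":{"type":"number"}},"required":["hand","delta_pos","turn"]}

```bash
mkdir -p pics
cat > h.py <<'E'
from bench import *
import numpy as np, cv2
def cam(n):
    return read_camera(n)
def save(c,f): cv2.imwrite('pics/'+f,cv2.cvtColor(c['frame'],cv2.COLOR_RGB2BGR))
def cloud(c):
    f=240/np.tan(np.radians(c['fovy'])/2); v,u=np.mgrid[:480,:640]; d=c['depth']
    P=np.stack([(u-c['cx'])/f*d,(v-c['cy'])/f*d,d],-1)
    return (P-c['t'])@c['R']
E
python3 - <<'E'
from h import *
for n in('top','scene'):
    c=cam(n); save(c,n+'1.png'); np.savez('/tmp/'+n+'.npz',**{k:c[k] for k in c}); print(n,c['fovy'],c['R'].round(3).tolist(),c['t'])
s=observe(); print(s['clock'],s['ee_pos'],s['eef_rot'].round(3) if hasattr(s['eef_rot'],'round') else s['eef_rot'])
E
```

```text
top 56.62097185050104 [[0.022, -1.0, 0.004], [-0.996, -0.022, -0.087], [0.087, -0.002, -0.996]] [0.09753947 0.49375754 1.07881325]
scene 56.235516070534324 [[-0.822, -0.569, 0.011], [-0.28, 0.388, -0.878], [0.495, -0.725, -0.479]] [0.44022028 0.15455087 0.9386824 ]
0.1 [ 0.13596678 -0.53244751  0.23056844] [[ 0.969  0.247 -0.   ]
 [ 0.247 -0.969  0.002]
 [ 0.    -0.002 -1.   ]]
```

View pics/top1.png

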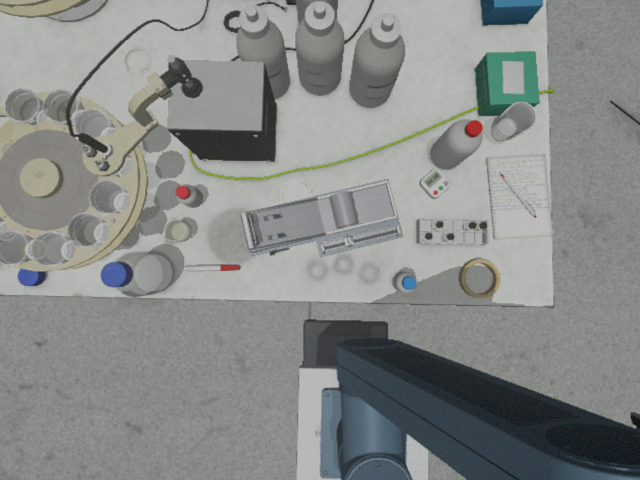

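View pics/scene1.png

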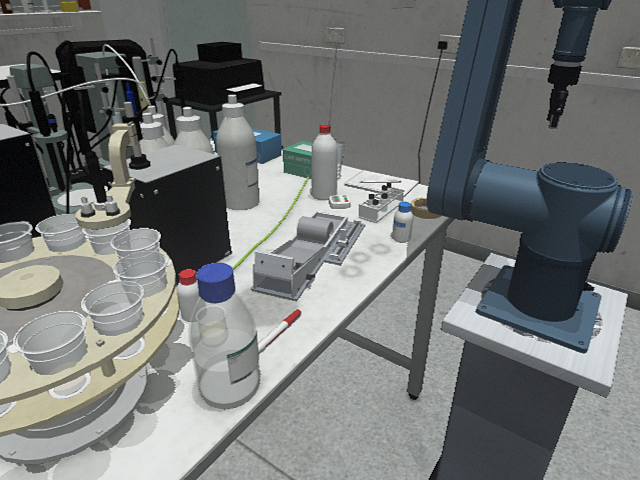

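The tester runs right to left, with the ramp end near (248,232) and the low end near (400,200) in the top view. The roller is at (343,208) and the cursor near (348,240).

Run:
```python
from h import *
c=dict(np.load('/tmp/top.npz')); W=cloud(c)
cv2.imwrite('pics/crop.png',cv2.resize(cv2.cvtColor(c['frame'],cv2.COLOR_RGB2BGR)[170:270,235:411],None,fx=4.5,fy=4.5,interpolation=cv2.INTER_CUBIC))
sub=W[175:265,240:408]; z=sub[...,2]
m=(z>.006)&(z<.09)
lab=cv2.connectedComponentsWithStats(m.astype(np.uint8))
print(lab[2])
k=1+np.argmax(lab[2][1:,4]); P=sub[lab[1]==k]
r=cv2.minAreaRect((P[:,:2]*1000).astype(np.float32)); print(r, cv2.boxPoints(r))
# roller: high points in mid
q=W[185:235,320:370].reshape(-1,3); q=q[(q[:,2]>.055)&(q[:,2]<.08)]; print('hi',len(q),q.mean(0),q.min(0),q.max(0))
qq=q[q[:,2]>.06]
for thr in(.058,.062,.064):
    a=q[q[:,2]>thr]; print(thr,len(a),cv2.minAreaRect((a[:,:2]*1000).astype(np.float32)))
# cursor candidates: below track
for (u,v) in [(346,233),(348,238),(350,242),(345,240),(300,215),(380,200)]:
    print(u,v,W[v,u].round(4))
```

```text
[[   0    0  168   90 7272]
 [  18    1    1    1    1]
 [  25    0    7    3   10]
 [  33    0    4    2    6]
 [  38    0    2    1    2]
 [  69    0    1    1    1]
 [   0    2   25    3   50]
 [  97    2    1    1    1]
 [  98    4    1    1    1]
 [   0    4  163   77 7751]
 [ 122    6    1    1    1]
 [ 165    6    2    2    2]
 [  50    8    1    1    1]
 [  88    9    1    1    1]
 [  93    9    1    1    1]
 [  43   12    1    1    1]
 [   3   15    1    1    1]
 [ 167   16    1    1    1]
 [  70   18    1    1    1]
 [  36   23    1    1    1]
 [  52   23    1    1    1]
 [  41   24    1    1    1]
 [   4   26    1    1    1]
 [  16   26    1    1    1]
 [   0   38    1    2    2]
 [ 162   68    1    1    1]
 [ 133   73    1    1    1]
 [ 164   74    1    1    1]
 [ 126   79    1    1    1]
 [  54   81    1    1    1]
 [ 133   82    1    1    1]
 [  21   85    1    1    1]
 [  88   89    1    1    1]]
((501.46429443359375, 110.78437042236328), (153.73826599121094, 377.6376037597656), 14.882546424865723) [[378.67786  273.52618 ]
 [475.66968  -91.44333 ]
 [624.25073  -51.957443]
 [527.2589   313.0121  ]]
hi 607 [0.53517478 0.06066795 0.06285039] [0.4929994  0.02921512 0.05501651] [0.57869656 0.09044793 0.07165249]
0.058 532 ((535.6689453125, 59.957908630371094), (81.05625915527344, 42.41866683959961), 12.424993515014648)
0.062 388 ((535.4561767578125, 60.44358444213867), (79.4698486328125, 35.494163513183594), 13.308987617492676)
0.064 260 ((535.29931640625, 60.795406341552734), (79.1397476196289, 30.958045959472656), 14.295944213867188)
346 233 [0.4809 0.05   0.0058]
348 238 [0.4649 0.048  0.0601]
350 242 [0.4557 0.0428 0.0557]
345 240 [0.462  0.0533 0.0264]
300 215 [0.5217 0.1654 0.0226]
380 200 [ 0.5652 -0.0335  0.0115]
```

View pics/crop.png

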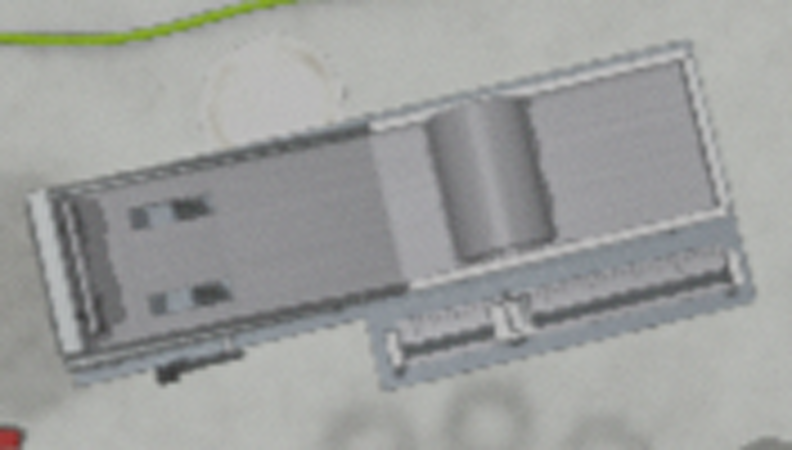

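Run:
```python
from h import *
c=dict(np.load('/tmp/top.npz')); f=240/np.tan(np.radians(c['fovy'])/2)
def w(x,y,z):
    u=235+(x+.5)/4.5-.5; v=170+(y+.5)/4.5-.5
    C=-c['R'].T@c['t']; d=c['R'].T@np.array([(u-c['cx'])/f,(v-c['cy'])/f,1]); return C+d*(z-C[2])/d[2]
pts={'farcheek1':(375,128,.0265),'farcheek2':(685,50,.0265),'near1':(410,288,.0265),'near2':(722,214,.0265),'foot1':(376,150,.012),'foot2':(402,270,.012),'bar1':(690,75,.024),'bar2':(716,200,.024),'buft1':(40,195,.082),'buft2':(75,350,.082),'tabtop':(516,318,.056),'zero':(396,350,.02),'end':(737,268,.02)}
W={k:w(*p) for k,p in pts.items()}
for a,b in(('farcheek1','farcheek2'),('near1','near2'),('zero','end')):
    d=W[a]-W[b]; print(a,np.degrees(np.arctan2(-d[0],d[1])))
for a,b in(('foot2','foot1'),('bar2','bar1'),('buft2','buft1')):
    d=W[b]-W[a]; print(a,np.degrees(np.arctan2(d[1],d[0])))
a=np.radians(14.5);X=np.array([np.cos(a),np.sin(a)]);Y=np.array([-np.sin(a),np.cos(a)])
for k in W: print(k,W[k].round(4),'tx %.4f ty %.4f'%(W[k][:2]@X,W[k][:2]@Y))
r=np.array([.5355,.0603]);print('roller',r@X,r@Y)
# cloud-based tab
S=cloud(c)[225:255,335:365].reshape(-1,3); t=S[(S[:,2]>.042)&(S[:,2]<.065)]; print(len(t),t.mean(0),(t[:,:2]@X).mean(),(t[:,:2]@Y).mean())
```

```text
farcheek1 15.54510169537763
near1 14.642293637306175
zero 14.780652970812449
foot2 13.422884888944166
bar2 12.1687891864773
buft2 14.727467076382643
farcheek1 [0.5643 0.122  0.0265] tx 0.5769 ty -0.0232
farcheek2 [ 0.6116 -0.048   0.0265] tx 0.5801 ty -0.1996
near1 [0.4767 0.1009 0.0265] tx 0.4867 ty -0.0217
near2 [ 0.5211 -0.0691  0.0265] tx 0.4872 ty -0.1974
foot1 [0.5543 0.1213 0.012 ] tx 0.5670 ty -0.0213
foot2 [0.4876 0.1054 0.012 ] tx 0.4985 ty -0.0200
bar1 [ 0.5982 -0.0512  0.024 ] tx 0.5663 ty -0.1994
bar2 [ 0.529  -0.0661  0.024 ] tx 0.4956 ty -0.1965
buft1 [0.5167 0.2946 0.082 ] tx 0.5740 ty 0.1559
buft2 [0.4366 0.2736 0.082 ] tx 0.4912 ty 0.1555
tabtop [0.4598 0.0446 0.056 ] tx 0.4563 ty -0.0719
zero [0.443  0.1078 0.02  ] tx 0.4558 ty -0.0066
end [ 0.4921 -0.0786  0.02  ] tx 0.4568 ty -0.1994
roller 0.5335409756669595 -0.0756991894563535
36 [0.47879092 0.05787143 0.05476024] 0.47803014402288774 -0.06385158628983147
```

Request:
servo_tool --hand '[1,1,1,1,1,1,1,1,1,1,1,1]' --delta_pos '[[0.02,0.034,0],[0.04,0.068,0],[0.06,0.102,0],[0.08,0.136,0],[0.1,0.17,0],[0.12,0.204,0],[0.14,0.238,0],[0.16,0.272,0],[0.18,0.306,0],[0.2,0.34,0],[0.22,0.374,0],[0.24,0.408,0]]' --turn '[[0,0,7],[0,0,14],[0,0,21],[0,0,28],[0,0,35],[0,0,42],[0,0,49],[0,0,56],[0,0,63],[0,0,70],[0,0,77],[0,0,84]]'

```text
clock: 1.1
ee_pos: [0.3763, -0.123, 0.2313]
eef_rot: [[-0.15, 0.989, 0.0], [0.989, 0.15, -0.0], [-0.0, 0.0, -1.0]]
contact_force: [0.9, 0.2, -0.1]
finger_gap: -0.002
grasp_force: 0.0
```

Request:
servo_tool --hand '[1,1,1,1,1,1,1,1,1]' --delta_pos '[[0.02,0.03,0],[0.04,0.06,-0.02],[0.06,0.09,-0.04],[0.08,0.12,-0.06],[0.091,0.139,-0.08],[0.091,0.139,-0.1],[0.091,0.139,-0.12],[0.091,0.139,-0.13],[0.091,0.139,-0.13]]' --turn '[[0,0,2],[0,0,4],[0,0,6],[0,0,6.2],[0,0,6.2],[0,0,6.2],[0,0,6.2],[0,0,6.2],[0,0,6.2]]'

```text
clock: 1.85
ee_pos: [0.4648, 0.0148, 0.0986]
eef_rot: [[-0.251, 0.968, -0.006], [0.968, 0.251, 0.001], [0.003, -0.005, -1.0]]
contact_force: [-1.1, -0.8, -0.2]
finger_gap: 0.0
grasp_force: 0.0
```

Run:
```python
from h import *
c=cam('wrist'); save(c,'w1.png'); s=observe(); print(s['ee_pos'],s['eef_rot'],s['contact_force'],c['cx'],c['cy'],c['fovy'])
```

```text
[0.46577292 0.01448022 0.10006695] [[-2.50880574e-01  9.68011490e-01 -3.56263999e-03]
 [ 9.68016687e-01  2.50884691e-01  7.52509361e-04]
 [ 1.62224954e-03 -3.25990498e-03 -9.99993371e-01]] [-0.43524832  0.34256612  0.08013251] 323.48880573909753 241.57752225270863 65.70646984690485
```

View pics/w1.png

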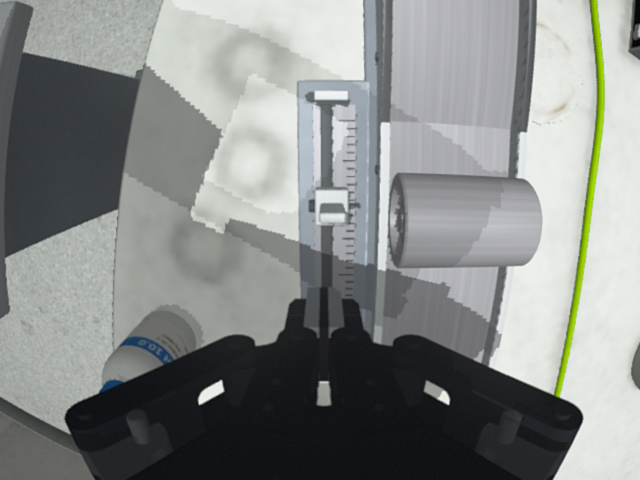

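The fingers (322,290) sit just behind the cursor tab (333,208), and the roller lies at (465,220). I'll measure both from here.

```bash
cat >> h.py <<'E'
A=np.radians(14.6); X=np.array([np.cos(A),np.sin(A)]); Y=np.array([-X[1],X[0]]); O=np.array([.520,.1143])
def wcloud(c):
    f=240/np.tan(np.radians(c['fovy'])/2); v,u=np.mgrid[:480,:640]; x=u-c['cx'];y=v-c['cy']
    r=np.hypot(x,y)+1e-9; th=r/f; d=c['depth']; k=np.tan(th)/r*d
    return (np.stack([x*k,y*k,d],-1)-c['t'])@c['R']
def T(P): q=P[...,:2]-O; return np.stack([q@X,q@Y,P[...,2]],-1)
E
python3 - <<'E'
from h import *
c=cam('wrist'); P=T(wcloud(c))
def st(n,s,lo,hi):
    p=P[s].reshape(-1,3); p=p[(p[:,2]>lo)&(p[:,2]<hi)]; print(n,len(p),np.percentile(p,[2,50,98],axis=0).round(4).tolist())
st('tab',np.s_[180:235,310:355],.045,.065)
st('block',np.s_[180:235,310:355],.02,.03)
st('zero',np.s_[85:105,305:355],.012,.04)
st('roller',np.s_[165:275,380:545],.045,.075)
st('rolltop',np.s_[165:275,380:545],.0635,.075)
st('nearcheek',np.s_[125:300,378:392],.022,.03)
st('farcheek',np.s_[135:165,505:535],.02,.03)
for v in (140,115,90):print(P[v,450])
for v in (145,220,285):print('nc',P[v,380:392:2].round(4).tolist())
E
```

```text
tab 377 [[-0.0819, -0.057, 0.0464], [-0.0752, -0.0534, 0.0555], [-0.0685, -0.0513, 0.0569]]
block 753 [[-0.0862, -0.065, 0.0218], [-0.0765, -0.0496, 0.0256], [-0.0657, -0.0436, 0.0273]]
zero 387 [[-0.0849, 0.0067, 0.0138], [-0.076, 0.0115, 0.0211], [-0.0661, 0.0146, 0.0227]]
roller 12178 [[-0.0388, -0.0807, 0.0474], [-0.0044, -0.0537, 0.0633], [0.038, -0.0333, 0.067]]
rolltop 5858 [[-0.0379, -0.0703, 0.0636], [-0.0038, -0.0579, 0.0655], [0.0383, -0.0467, 0.0672]]
nearcheek 1452 [[-0.0467, -0.1094, 0.0232], [-0.0437, -0.0505, 0.0268], [-0.038, -0.0079, 0.0283]]
farcheek 344 [[0.0426, -0.0249, 0.0203], [0.044, -0.0156, 0.0263], [0.0482, -0.0065, 0.028]]
[ 0.00158255 -0.01300337  0.013042  ]
[0.00095902 0.00302373 0.01375205]
[-0.00037042  0.01869217  0.01726332]
nc [[-0.0459, -0.018, 0.0269], [-0.0446, -0.0179, 0.0265], [-0.0436, -0.0179, 0.0275], [-0.0423, -0.0179, 0.0265], [-0.0385, -0.018, 0.0115], [-0.0375, -0.018, 0.0128]]
nc [[-0.0447, -0.0627, 0.0266], [-0.0436, -0.0625, 0.0274], [-0.0423, -0.0626, 0.027], [-0.0387, -0.0657, 0.0127], [-0.0387, -0.064, 0.0205], [-0.0375, -0.0639, 0.0209]]
nc [[-0.043, -0.1043, 0.0277], [-0.0416, -0.1046, 0.0272], [-0.0379, -0.1103, 0.0133], [-0.0364, -0.1108, 0.0123], [-0.035, -0.1108, 0.0123], [-0.0337, -0.1105, 0.013]]
```

Request:
servo_tool --hand '[1,1,1,1,1,1,1,1,1,1,1,1]' --delta_pos '[[0,0,-0.025],[0,0,-0.05],[0,0,-0.062],[0,0,-0.062],[-0.002,0.008,-0.062],[-0.004,0.015,-0.062],[-0.006,0.022,-0.062],[-0.008,0.029,-0.062],[-0.01,0.037,-0.062],[-0.012,0.044,-0.062],[-0.0135,0.05,-0.062],[-0.0135,0.05,-0.062]]' --turn '[[0,0,0.4],[0,0,0.4],[0,0,0.4],[0,0,0.4],[0,0,0.4],[0,0,0.4],[0,0,0.4],[0,0,0.4],[0,0,0.4],[0,0,0.4],[0,0,0.4],[0,0,0.4]]'

```text
clock: 2.95
ee_pos: [0.4528, 0.0654, 0.0394]
eef_rot: [[-0.259, 0.966, -0.001], [0.966, 0.259, 0.0], [0.001, -0.0, -1.0]]
contact_force: [-0.1, 1.0, 1.1]
finger_gap: 0.001
grasp_force: 0.0
```

Request:
servo_tool --hand '[1,1,1,1,1,1,1,1]' --delta_pos '[[-0.001,0.003,0],[-0.0015,0.006,0],[-0.002,0.008,0],[-0.0025,0.0095,0],[-0.003,0.011,0],[-0.003,0.0115,0],[-0.003,0.0115,0],[-0.003,0.0115,0]]' --turn '[[0,0,0],[0,0,0],[0,0,0],[0,0,0],[0,0,0],[0,0,0],[0,0,0],[0,0,0]]'

```text
clock: 3.62
ee_pos: [0.4505, 0.0756, 0.0393]
eef_rot: [[-0.257, 0.966, -0.0], [0.966, 0.257, 0.0], [0.0, -0.0, -1.0]]
contact_force: [0.2, 0.4, -0.3]
finger_gap: 0.004
grasp_force: 0.0
```

Run:
```python
from h import *
c=cam('wrist'); save(c,'w2.png'); P=T(wcloud(c)); s=observe(); print(T(np.array(s['ee_pos'])),s['contact_force'])
m=(P[...,0]>-.085)&(P[...,0]<-.067)&(P[...,1]>-.03)&(P[...,1]<.03)
for lo,hi in((.045,.06),(.023,.029),(.018,.0225)):
    p=P[m&(P[...,2]>lo)&(P[...,2]<hi)]; print(len(p), np.percentile(p,[2,50,98],axis=0).round(4).tolist() if len(p) else'')
```

```text
[-0.07700965 -0.01993653  0.0392726 ] [0.48362223 0.63757655 0.68837045]
1307 [[-0.0839, -0.0144, 0.0456], [-0.0751, -0.0071, 0.0552], [-0.0676, -0.0036, 0.0596]]
1026 [[-0.0848, -0.0151, 0.0238], [-0.0772, -0.001, 0.0258], [-0.0672, 0.0041, 0.0278]]
690 [[-0.0848, 0.0036, 0.0185], [-0.076, 0.012, 0.0211], [-0.0672, 0.0153, 0.0223]]
```

View pics/w2.png

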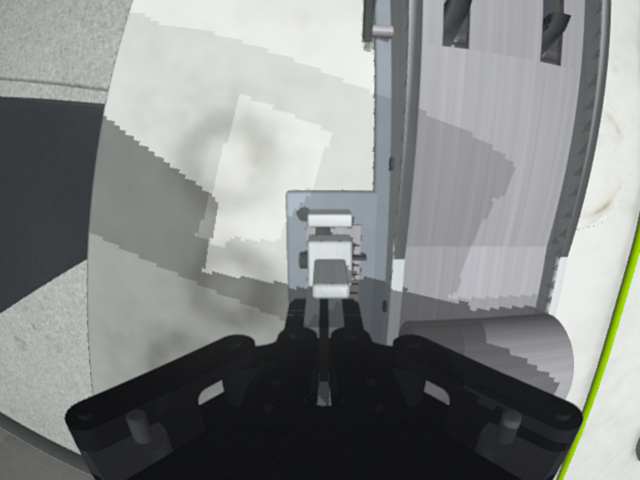

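The cursor block (330,245) is just short of its zero stop (330,220), so I push on a few mm until the force rises.

Request:
servo_tool --hand '[1,1,1,1,1]' --delta_pos '[[-0.0005,0.002,0],[-0.0008,0.003,0],[-0.001,0.004,0],[-0.001,0.004,0],[-0.001,0.004,0]]' --turn '[[0,0,0],[0,0,0],[0,0,0],[0,0,0],[0,0,0]]'

```text
clock: 4.08
ee_pos: [0.4494, 0.0797, 0.0393]
eef_rot: [[-0.257, 0.966, -0.0], [0.966, 0.257, 0.0], [0.0, -0.0, -1.0]]
contact_force: [0.0, 0.4, -0.3]
finger_gap: 0.002
grasp_force: 0.0
```

Request:
servo_tool --hand '[1,1,1,1,1]' --delta_pos '[[-0.0005,0.001,0],[-0.0005,0.002,0],[-0.0008,0.003,0],[-0.0008,0.003,0],[-0.0008,0.003,0]]' --turn '[[0,0,0],[0,0,0],[0,0,0],[0,0,0],[0,0,0]]'

```text
clock: 4.5
ee_pos: [0.4493, 0.0807, 0.0394]
eef_rot: [[-0.259, 0.966, 0.001], [0.966, 0.259, -0.003], [-0.003, 0.0, -1.0]]
contact_force: [0.5, -10.5, -0.4]
finger_gap: -0.001
grasp_force: 5.4
```

Request:
servo_tool --hand '[1,1,1,1,0,0,0,0,0,0]' --delta_pos '[[0.002,-0.008,0],[0.004,-0.016,0],[0.004,-0.016,0.03],[0.004,-0.016,0.06],[0.02,-0.025,0.08],[0.045,-0.045,0.085],[0.07,-0.06,0.085],[0.099,-0.078,0.085],[0.099,-0.078,0.085],[0.099,-0.078,0.085]]' --turn '[[0,0,0],[0,0,0],[0,0,0],[0,0,0],[0,0,0],[0,0,0],[0,0,0],[0,0,0],[0,0,0],[0,0,0]]'

```text
clock: 5.33
ee_pos: [0.5487, 0.0033, 0.1239]
eef_rot: [[-0.255, 0.967, -0.0], [0.967, 0.255, 0.0], [0.0, 0.0, -1.0]]
contact_force: [-0.2, 0.1, 0.2]
finger_gap: 0.498
grasp_force: 0.0
```

Run:
```python
from h import *
c=cam('wrist'); save(c,'w3.png'); P=T(wcloud(c)); s=observe(); print(s['ee_pos'],T(np.array(s['ee_pos'])),s['contact_force'],s['finger_gap'])
m=(abs(P[...,0])<.05)&(P[...,1]>-.1)&(P[...,1]<0)&(P[...,2]>.045)&(P[...,2]<.075)
p=P[m];print('roller',len(p),np.percentile(p,[2,50,98],axis=0).round(4).tolist()); t=p[p[:,2]>.065]; print(cv2.minAreaRect((t[:,:2]*1000).astype(np.float32)))
m=(P[...,0]>-.085)&(P[...,0]<-.067)&(P[...,1]>-.06)&(P[...,1]<.03)
for lo,hi in((.045,.06),(.023,.029),(.018,.0225)):
    p=P[m&(P[...,2]>lo)&(P[...,2]<hi)]; print(len(p), np.percentile(p,[2,50,98],axis=0).round(4).tolist() if len(p) else'')
# cheeks: inner edges along y
for y in(-.02,-.01,.03,.08):
    q=P[(abs(P[...,1]-y)<.004)]; q=q[(q[:,2]>q[:,2].min()+0)]
    e=q[(abs(q[:,0])<.06)&(q[:,2]>.0235+max(0,y)*.21)&(q[:,2]<.03+max(0,y)*.22)]
    print(y,[np.percentile(e[e[:,0]*sg>.03][:,0],[5,50,95]).round(4).tolist() if (e[:,0]*sg>.03).any() else None for sg in(-1,1)])
```

```text
[0.54729434 0.00422303 0.12369614] [-0.00133404 -0.11340256  0.12369614] [-0.00662066  0.51654337 -0.30199796] 0.49618701385652625
roller 12346 [[-0.0372, -0.0828, 0.0485], [0.0007, -0.0574, 0.0635], [0.0389, -0.0338, 0.0671]]
((0.7634315490722656, -58.90885925292969), (79.96273040771484, 24.654294967651367), 0.7461374402046204)
309 [[-0.0814, -0.0056, 0.0458], [-0.074, -0.0033, 0.055], [-0.0682, 0.0004, 0.0572]]
514 [[-0.0843, -0.0134, 0.024], [-0.0738, -0.007, 0.0259], [-0.0672, 0.0081, 0.028]]
198 [[-0.0844, -0.0137, 0.0193], [-0.0756, 0.0115, 0.0213], [-0.0676, 0.0147, 0.0224]]
-0.02 [[-0.0466, -0.044, -0.0419], [0.0431, 0.0452, 0.0478]]
-0.01 [[-0.0466, -0.0441, -0.0417], [0.043, 0.0452, 0.0478]]
0.03 [[-0.0466, -0.044, -0.0419], [0.0429, 0.0453, 0.0479]]
0.08 [None, None]
```

View pics/w3.png

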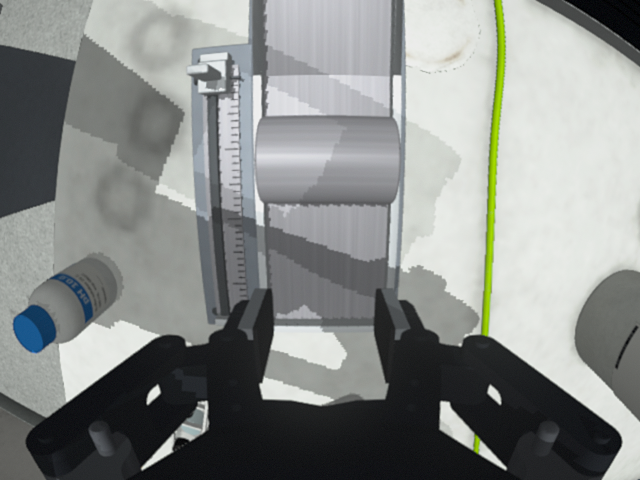

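Request:
servo_tool --hand '[0,0,0,0,0,0,0,0,0,0,0,0]' --delta_pos '[[0,0,-0.03],[0,0,-0.06],[0,0,-0.085],[0,0,-0.098],[0,0,-0.098],[-0.001,0.004,-0.098],[-0.002,0.008,-0.098],[-0.003,0.011,-0.098],[-0.0035,0.013,-0.098],[-0.004,0.015,-0.098],[-0.0045,0.017,-0.098],[-0.005,0.019,-0.098]]' --turn '[[0,0,0],[0,0,0],[0,0,0],[0,0,0],[0,0,0],[0,0,0],[0,0,0],[0,0,0],[0,0,0],[0,0,0],[0,0,0],[0,0,0]]'

```text
clock: 6.38
ee_pos: [0.543, 0.0237, 0.0268]
eef_rot: [[-0.257, 0.966, 0.001], [0.966, 0.257, -0.0], [-0.0, 0.001, -1.0]]
contact_force: [-0.4, -0.0, 0.6]
finger_gap: 0.498
grasp_force: 0.0
```

Request:
servo_tool --hand '[0,0,0,0,0,0,0,0,0,0,0,0]' --delta_pos '[[-0.0005,0.002,0],[-0.001,0.005,0],[-0.002,0.008,0],[-0.003,0.011,0],[-0.0037,0.014,0],[-0.0045,0.017,0],[-0.005,0.02,0],[-0.006,0.023,0],[-0.0068,0.026,0],[-0.0075,0.029,0],[-0.008,0.031,0],[-0.0085,0.033,0]]' --turn '[[0,0,0],[0,0,0],[0,0,0],[0,0,0],[0,0,0],[0,0,0],[0,0,0],[0,0,0],[0,0,0],[0,0,0],[0,0,0],[0,0,0]]'

```text
clock: 7.38
ee_pos: [0.5341, 0.0569, 0.0263]
eef_rot: [[-0.257, 0.966, -0.0], [0.966, 0.257, 0.0], [0.0, -0.0, -1.0]]
contact_force: [-0.6, 0.9, -0.2]
finger_gap: 0.499
grasp_force: 0.0
```

```bash
cat > r.py <<'E'
from h import *
c=cam('wrist'); P=T(wcloud(c)); s=observe(); e=T(np.array(s['ee_pos'])); print('tcp',e.round(4),s['contact_force'].round(2) if hasattr(s['contact_force'],'round') else s['contact_force'],s['clock'])
m=(abs(P[...,0])<.034)&(P[...,1]>e[1]+.02)&(P[...,1]<e[1]+.1)&(P[...,2]>e[2]+.01)
m&=P[...,2]>.05+np.maximum(0,P[...,1])*.2126
p=P[m]
from scipy.optimize import least_squares
p=p[::max(1,len(p)//3000)]
r=least_squares(lambda v:np.hypot(p[:,1]-v[0]-v[2]*p[:,0],p[:,2]-v[1])-.027,[e[1]+.037,e[2]+.015,0],loss='soft_l1',f_scale=.001)
print('roller yc,zc,yaw',r.x.round(4),len(p))
E
python3 r.py
```

```text
tcp [-0.0009 -0.0588  0.0263] [ 1.18  0.91 -1.16] 7.4333
roller yc,zc,yaw [-0.0216  0.0394  0.0051] 3115
```

Request:
servo_tool --hand '[0,0,0,0,0,0,0,0,0,0,0,0]' --delta_pos '[[-0.001,0.0039,0],[-0.002,0.0077,0],[-0.003,0.0116,0],[-0.004,0.0155,0],[-0.005,0.0194,0],[-0.006,0.0232,0.001],[-0.007,0.0271,0.002],[-0.008,0.031,0.003],[-0.009,0.0348,0.0035],[-0.01,0.0387,0.0045],[-0.011,0.0426,0.0053],[-0.012,0.0465,0.006]]' --turn '[[0,0,0],[0,0,0],[0,0,0],[0,0,0],[0,0,0],[0,0,0],[0,0,0],[0,0,0],[0,0,0],[0,0,0],[0,0,0],[0,0,0]]'

```text
clock: 8.43
ee_pos: [0.5221, 0.1034, 0.0325]
eef_rot: [[-0.257, 0.966, 0.0], [0.966, 0.257, -0.0], [-0.0, 0.0, -1.0]]
contact_force: [1.1, -2.4, 1.6]
finger_gap: 0.503
grasp_force: 1.2
```

```bash
python3 r.py
```

```text
tcp [-0.0009 -0.0102  0.0324] [ 0.3   0.47 -0.43] 8.4833
roller yc,zc,yaw [0.0257 0.0459 0.0064] 3266
```

Request:
servo_tool --hand '[0,0,0,0,0,0,0,0,0,0,0,0]' --delta_pos '[[-0.001,0.0039,0.001],[-0.002,0.0077,0.0018],[-0.003,0.0116,0.0026],[-0.004,0.0155,0.0034],[-0.005,0.0194,0.0043],[-0.006,0.0232,0.0051],[-0.007,0.0271,0.006],[-0.008,0.031,0.0068],[-0.009,0.0348,0.0077],[-0.01,0.0387,0.0085],[-0.011,0.0426,0.0094],[-0.012,0.0465,0.0102]]' --turn '[[0,0,0],[0,0,0],[0,0,0],[0,0,0],[0,0,0],[0,0,0],[0,0,0],[0,0,0],[0,0,0],[0,0,0],[0,0,0],[0,0,0]]'

```text
clock: 9.48
ee_pos: [0.51, 0.15, 0.0426]
eef_rot: [[-0.257, 0.966, -0.0], [0.966, 0.257, 0.0], [0.0, -0.0, -1.0]]
contact_force: [0.3, -1.7, 2.1]
finger_gap: 0.5
grasp_force: 1.2
```

```bash
python3 r.py
```

```text
tcp [-0.0007  0.0378  0.0427] [0.38 0.39 0.19] 9.5333
roller yc,zc,yaw [0.0738 0.0561 0.007 ] 3277
```

Request:
servo_tool --hand '[0,0,0,0,0,0,0,0,0,0,0,0]' --delta_pos '[[-0.001,0.0039,0.001],[-0.002,0.0077,0.0018],[-0.003,0.0116,0.0026],[-0.004,0.0155,0.0034],[-0.005,0.0194,0.0043],[-0.006,0.0232,0.0051],[-0.007,0.0271,0.006],[-0.008,0.031,0.0068],[-0.009,0.0348,0.0077],[-0.01,0.0387,0.0085],[-0.011,0.0426,0.0094],[-0.012,0.0465,0.0102]]' --turn '[[0,0,0],[0,0,0],[0,0,0],[0,0,0],[0,0,0],[0,0,0],[0,0,0],[0,0,0],[0,0,0],[0,0,0],[0,0,0],[0,0,0]]'

```text
clock: 10.53
ee_pos: [0.4978, 0.1967, 0.0527]
eef_rot: [[-0.257, 0.966, -0.001], [0.966, 0.257, 0.0], [0.0, -0.0, -1.0]]
contact_force: [0.3, -2.7, 0.6]
finger_gap: 0.5
grasp_force: 0.9
```

```bash
python3 r.py
```

```text
tcp [-0.0008  0.0861  0.0528] [ 0.85  0.55 -0.91] 10.5833
roller yc,zc,yaw [0.1406 0.0703 0.0022] 3007
```

Request:
servo_tool --hand '[0,0,0,0,0,0]' --delta_pos '[[-0.0008,0.003,0.0007],[-0.0015,0.006,0.0013],[-0.0022,0.0085,0.0018],[-0.0028,0.0107,0.0023],[-0.0028,0.0107,0.0023],[-0.0028,0.0107,0.0023]]' --turn '[[0,0,0],[0,0,0],[0,0,0],[0,0,0],[0,0,0],[0,0,0]]'

```text
clock: 11.08
ee_pos: [0.4954, 0.2068, 0.055]
eef_rot: [[-0.257, 0.966, 0.0], [0.966, 0.257, 0.0], [0.0, 0.0, -1.0]]
contact_force: [1.3, -1.1, -0.7]
finger_gap: 0.496
grasp_force: 0.9
```

Request:
servo_tool --hand '[0,0,0,0,0]' --delta_pos '[[-0.0003,0.001,0.0002],[-0.0005,0.002,0.0004],[-0.0006,0.0025,0.0005],[-0.0006,0.0025,0.0005],[-0.0006,0.0025,0.0005]]' --turn '[[0,0,0],[0,0,0],[0,0,0],[0,0,0],[0,0,0]]'

```text
clock: 11.5
ee_pos: [0.495, 0.2083, 0.0555]
eef_rot: [[-0.257, 0.966, 0.0], [0.966, 0.257, -0.001], [-0.001, -0.0, -1.0]]
contact_force: [0.5, -5.9, 0.1]
finger_gap: 0.501
grasp_force: 2.9
```

Request:
servo_tool --hand '[0,0,0,0,0]' --delta_pos '[[-0.0003,0.001,0.0002],[-0.0005,0.002,0.0004],[-0.0005,0.002,0.0004],[-0.0005,0.002,0.0004],[-0.0005,0.002,0.0004]]' --turn '[[0,0,0],[0,0,0],[0,0,0],[0,0,0],[0,0,0]]'

```text
clock: 11.92
ee_pos: [0.4946, 0.2099, 0.0558]
eef_rot: [[-0.257, 0.966, 0.0], [0.966, 0.257, -0.002], [-0.002, -0.0, -1.0]]
contact_force: [2.0, -7.4, 0.4]
finger_gap: 0.499
grasp_force: 3.9
```

Run:
```python
from h import *
c=cam('scene'); W=T(cloud(c)); cv2.imwrite('pics/s2.png',cv2.resize(cv2.cvtColor(c['frame'],cv2.COLOR_RGB2BGR)[200:310,240:380],None,fx=5,fy=5,interpolation=cv2.INTER_CUBIC)); print(observe()['contact_force'])
```

```text
[ 1.95696144 -7.56578135  0.23347709]
```

View pics/s2.png

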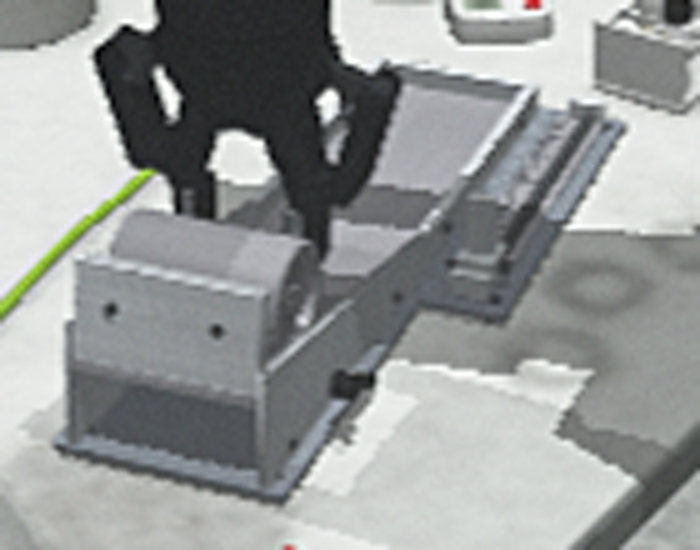

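The roller sits against the stop plate, pressed at about 7.5 N. I back off slowly so the fingers still catch it if the teeth don't hold.

Request:
servo_tool --hand '[0,0,0,0,0,0,0,0,0,0,0,0]' --delta_pos '[[0.0003,-0.001,-0.0002],[0.0005,-0.002,-0.0004],[0.0008,-0.003,-0.0006],[0.001,-0.004,-0.0008],[0.0013,-0.005,-0.001],[0.0016,-0.006,-0.0012],[0.0018,-0.007,-0.0014],[0.0021,-0.008,-0.0016],[0.0023,-0.009,-0.0018],[0.0028,-0.011,-0.002],[0.0034,-0.013,-0.002],[0.0039,-0.015,-0.002]]' --turn '[[0,0,0],[0,0,0],[0,0,0],[0,0,0],[0,0,0],[0,0,0],[0,0,0],[0,0,0],[0,0,0],[0,0,0],[0,0,0],[0,0,0]]'

```text
clock: 12.97
ee_pos: [0.4982, 0.1962, 0.0539]
eef_rot: [[-0.257, 0.966, 0.0], [0.966, 0.257, 0.0], [0.0, 0.0, -1.0]]
contact_force: [0.5, 1.3, -0.7]
finger_gap: 0.501
grasp_force: 0.0
```

```bash
sed -i 's/m&=P/m\&=(P[...,1]<e[1]+.075)\&(P[...,2]<e[2]+.05); m\&=P/' r.py; python3 r.py
python3 - <<'E'
from h import *
c=cam('wrist'); save(c,'w4.png')
E
```

```text
tcp [-0.0004  0.0843  0.0539] [ 0.02 -0.76 -0.31] 13.0167
roller yc,zc,yaw [0.1273 0.0674 0.0049] 3218
```

View pics/w4.png

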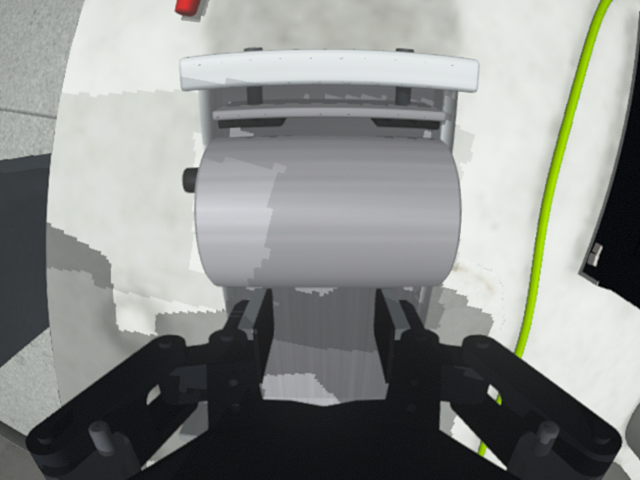

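The fingers are clear by about 6 mm with no force, and the roller stays up at the stop, so the catch holds. Next I retreat and recheck.

Request:
servo_tool --hand '[0,0,0,0,0,0,0,0,0]' --delta_pos '[[0.001,-0.004,0],[0.003,-0.011,0],[0.005,-0.02,0.003],[0.009,-0.035,0.015],[0.012,-0.045,0.04],[0.013,-0.05,0.07],[0.013,-0.05,0.09],[0.013,-0.05,0.09],[0.013,-0.05,0.09]]' --turn '[[0,0,0],[0,0,0],[0,0,0],[0,0,0],[0,0,0],[0,0,0],[0,0,0],[0,0,0],[0,0,0]]'

```text
clock: 13.82
ee_pos: [0.5123, 0.1455, 0.1454]
eef_rot: [[-0.257, 0.967, 0.003], [0.967, 0.257, 0.0], [-0.001, 0.003, -1.0]]
contact_force: [0.3, -0.3, -0.9]
finger_gap: 0.5
grasp_force: 0.0
```

Run:
```python
from h import *
from scipy.optimize import least_squares
c=cam('wrist'); save(c,'w5.png'); P=T(wcloud(c)); s=observe(); print(s['ee_pos'],s['contact_force'],s['clock'],s['qd'])
m=(abs(P[...,0])<.034)&(P[...,1]>.095)&(P[...,1]<.15)&(P[...,2]>.068)&(P[...,2]<.1); p=P[m][::4]
r=least_squares(lambda v:np.hypot(p[:,1]-v[0]-v[2]*p[:,0],p[:,2]-v[1])-.027,[.13,.067,0],loss='soft_l1',f_scale=.001); print(len(p),r.x)
# teeth height over ramp surface
rz=(P[...,2]-.012)*np.cos(np.radians(12))-P[...,1]*np.sin(np.radians(12)); ry=P[...,1]*np.cos(np.radians(12))+(P[...,2]-.012)*np.sin(np.radians(12))
for lo,hi in((-.029,-.019),(-.006,.006),(.019,.029)):
    for y in (.06,.08,.095,.1,.105,.11):
        k=(P[...,0]>lo)&(P[...,0]<hi)&(abs(ry-y)<.003)&(rz<.02); print(lo,y,k.sum(),np.percentile(rz[k],[10,50,90]).round(4) if k.any() else '')
```

```text
[0.51122951 0.14564492 0.14404501] [-0.64691922  0.55400807 -0.29128391] 13.8667 [0.00769574 0.0233118  0.02492657 0.00159654 0.00023336 0.00198278]
2793 [0.12701141 0.06729933 0.00716676]
-0.029 0.06 104 [-0.      0.0009  0.0016]
-0.029 0.08 113 [0.0001 0.0009 0.0018]
-0.029 0.095 60 [-0.0188 -0.0157 -0.0122]
-0.029 0.1 49 [-0.0126 -0.0096 -0.0073]
-0.029 0.105 0 
-0.029 0.11 0 
-0.006 0.06 128 [-0.0001  0.0009  0.0017]
-0.006 0.08 141 [-0.0001  0.0008  0.0017]
-0.006 0.095 139 [-0.0001  0.0007  0.0017]
-0.006 0.1 134 [-0.      0.0007  0.0017]
-0.006 0.105 17 [-0.0002  0.0005  0.001 ]
-0.006 0.11 0 
0.019 0.06 102 [0.     0.0008 0.0017]
0.019 0.08 119 [-0.      0.0009  0.0017]
0.019 0.095 78 [-0.0197 -0.0142  0.0007]
0.019 0.1 51 [-0.0129 -0.0102 -0.0072]
0.019 0.105 0 
0.019 0.11 0
```

View pics/w5.png

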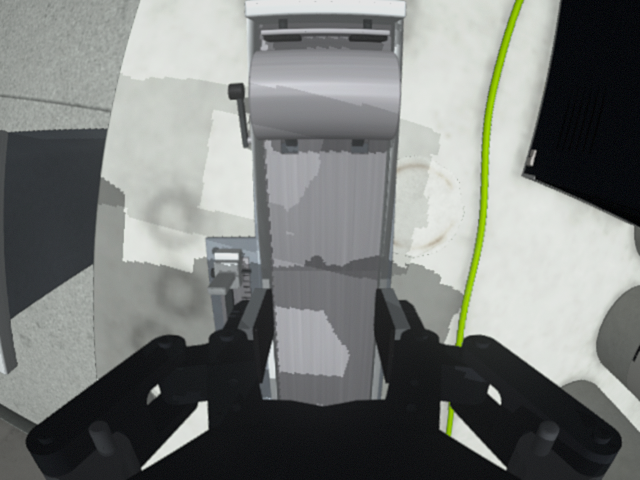

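The roller rests at the catch, square and 28 mm above the ramp. The cursor is against its zero stop at (228,260), and nothing touches the robot.

```bash
python3 -c "
from bench import *
print(hand_in())"
```

```text
the job is handed in; nothing more can be done
None
```

I pushed the roller up to the stop, where it stayed when I let go, so the catch is holding it. The cursor is back against its zero stop, and I handed the job in at about 14 s; the hand-in returned no verdict.

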